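# Stock the spice caddy and lift it level

### The job

Stand the two loose spice jars upright in the two empty places of the wooden caddy, so that each row (each side of the handle) holds one kind of jar: the brown-lidded white-label jars side by side in one row, the black-lidded dark-label jars in the other; leave the two jars already in the caddy in their places. Then pick up the loaded caddy by its handle and hold it level and still in the air, about 15 cm straight above where it stood, clear of everything else, and finish while still holding it there. Keep the caddy level all the way and do not disturb the mug, pepper mill or garlic.

Things in the scene. Friction and masses are not known exactly. Their poses are not given: they have to be found in the camera images.
- caddy: Loose wooden spice caddy, 120 (own x) x 226 mm (own y), 0.3-0.45 kg empty; origin at the centre of its underside, z up. On its 8 mm base: a row of two wells left (y=+80 mm) and one right (y=-80 mm) of the central handle; wells 50 x 50 mm inside at x=+27 (far) and -27 (near), 4 mm walls 38 mm high over the underside. A seated jar's top is 113 mm over the underside.
- caddy_grip (a point): Centre of the caddy's grip bar, 126 mm over its underside, midway between the rows; axes as the caddy's. Bar 70 mm long (x), 18 mm thick (y, the way to grip it), 26 mm high, on a 12 mm thick panel. 50 mm are free between it and the jars on either side.
- bay_left_far (a point): Centre of the floor of the caddy's left far place (caddy x=+27, y=+80, z=8 mm); taken at the start.
- bay_left_near (a point): Centre of the floor of the caddy's left near place (caddy x=-27, y=+80, z=8 mm); empty at the start.
- bay_right_far (a point): Centre of the floor of the caddy's right far place (caddy x=+27, y=-80, z=8 mm); empty at the start.
- bay_right_near (a point): Centre of the floor of the caddy's right near place (caddy x=-27, y=-80, z=8 mm); taken at the start.
- brown_in: Spice jar with a dark brown lid and a mostly white label with blue and red, already standing in the caddy; 41 mm diameter, 105 mm tall, 0.09 to 0.15 kg, straight sides that can be gripped at any height; origin at the centre of its underside, z up along its axis
- black_in: Spice jar with a black lid and a dark, black label, greenish contents, already standing in the caddy; 41 mm diameter, 105 mm tall, 0.09 to 0.15 kg, straight sides that can be gripped at any height; origin at the centre of its underside, z up along its axis
- brown_out: Loose spice jar on the worktop with a dark brown lid and a mostly white label with blue and red; 41 mm diameter, 105 mm tall, 0.09 to 0.15 kg, straight sides that can be gripped at any height; origin at the centre of its underside, z up along its axis
- black_out: Loose spice jar on the worktop with a black lid and a dark, black label, greenish contents; 41 mm diameter, 105 mm tall, 0.09 to 0.15 kg, straight sides that can be gripped at any height; origin at the centre of its underside, z up along its axis
- mug: Bystander: white mug with green dots, 78 x 114 x 93 mm, behind the caddy; origin at the centre of its underside. (A wall cabinet hangs over the worktop at the right rear, its bottom 0.46 m up, at x over about 0.58 and y below -0.28 m: keep the arm clear of it.)
- pepper_mill: Bystander: dark wooden pepper mill, 58 mm diameter, 170 mm tall, behind the caddy; origin at the centre of its underside.
- garlic: Bystander: garlic bulb, 60 x 57 x 58 mm, at the left; origin at the centre of its underside.
Mind the look-alikes: they are no part of the job. Leave any yellow look-alike of the brown_in alone. What is shaped like the black_out but turquoise or yellow is not meant.

How it is judged:
On the way, in this order (a step that is already met when the one before it is completed fails the run):
1. all four jars stand upright in the caddy's places, one kind to a row, let go, with the caddy still on the worktop (z of brown_in in the frame of caddy between 0.002 and 0.016 m and x of brown_in in the frame of caddy between -0.045 and 0.045 m and angle between the z axis of each of brown_in, brown_out, black_in, black_out and the z axis of caddy, either way round below 0.15 rad and z of brown_out in the frame of caddy between 0.002 and 0.016 m and x of brown_out in the frame of caddy between -0.045 and 0.045 m and z of black_in in the frame of caddy between 0.002 and 0.016 m and x of black_in in the frame of caddy between -0.045 and 0.045 m and z of black_out in the frame of caddy between 0.002 and 0.016 m and x of black_out in the frame of caddy between -0.045 and 0.045 m and ((y of brown_in in the frame of caddy between 0.06 and 0.1 m and y of brown_out in the frame of caddy between 0.06 and 0.1 m and y of black_in in the frame of caddy between -0.1 and -0.06 m and y of black_out in the frame of caddy between -0.1 and -0.06 m) or (y of brown_in in the frame of caddy between -0.1 and -0.06 m and y of brown_out in the frame of caddy between -0.1 and -0.06 m and y of black_in in the frame of caddy between 0.06 and 0.1 m and y of black_out in the frame of caddy between 0.06 and 0.1 m)) and height (world z) of caddy below 0.02 m and contact force between the fingers and brown_out below 0.2 N and contact force between the fingers and black_out below 0.2 N), for 0.2 s.
2. the loaded caddy is held in the air, level (height (world z) of caddy above 0.1 m and angle between caddy's own z axis and vertical below 0.12 rad and contact force between the fingers and caddy above 2 N), for 0.2 s.
At the end, for the whole second after the job is handed in: Caddy held by the fingers, underside over 100 mm up, tilt under 0.12 rad, under 0.03 m/s and 0.2 rad/s, touching no bystander, within 0.25 m of its start, x < 0.68; all four jars seated in its places (upright within 0.15 rad, bottom within 8 mm of the floor), one kind per row (all of step 2 and z of brown_in in the frame of caddy between 0.002 and 0.016 m and x of brown_in in the frame of caddy between -0.045 and 0.045 m and angle between the z axis of each of brown_in, brown_out, black_in, black_out and the z axis of caddy, either way round below 0.15 rad and z of brown_out in the frame of caddy between 0.002 and 0.016 m and x of brown_out in the frame of caddy between -0.045 and 0.045 m and z of black_in in the frame of caddy between 0.002 and 0.016 m and x of black_in in the frame of caddy between -0.045 and 0.045 m and z of black_out in the frame of caddy between 0.002 and 0.016 m and x of black_out in the frame of caddy between -0.045 and 0.045 m and ((y of brown_in in the frame of caddy between 0.06 and 0.1 m and y of brown_out in the frame of caddy between 0.06 and 0.1 m and y of black_in in the frame of caddy between -0.1 and -0.06 m and y of black_out in the frame of caddy between -0.1 and -0.06 m) or (y of brown_in in the frame of caddy between -0.1 and -0.06 m and y of brown_out in the frame of caddy between -0.1 and -0.06 m and y of black_in in the frame of caddy between 0.06 and 0.1 m and y of black_out in the frame of caddy between 0.06 and 0.1 m)) and linear speed of caddy below 0.03 m/s and angular speed of caddy below 0.2 rad/s and contact force between caddy and pepper_mill below 0.3 N and contact force between caddy and mug below 0.3 N and contact force between caddy and garlic below 0.3 N and world x of caddy below 0.68 m and distance of caddy from where it was at the start of the episode below 0.25 m); the arm keeps its last pose, push and grip.
It fails at once if the caddy is tilted by more than 0.25 rad (angle between caddy's own z axis and vertical above 0.25 rad).
It fails at once if a jar that stood in the caddy is taken out (z of any of brown_in, black_in in the frame of caddy above 0.035 m).
It fails at once if the mug, pepper mill or garlic is shifted by more than 30 mm (distance of any of mug, pepper_mill, garlic from where it was at the start of the episode above 0.03 m).
It also fails if it takes over 69 s, if anything falls off the work surface, if the arm or the gripper's body presses on something with over 40 N, if the wrist force passes 120 N, or if a joint passes its speed limit or range.

### The arm

A 6-joint arm with a two-finger parallel gripper is mounted at the origin on a cart in front of the work surface, level with it; the furniture and walls round the work are solid. World frame = base frame: x ahead of the robot, y to its left, z up, the work surface at z = 0. Lengths are in m, angles in rad, forces in N, time in s.
With the tool pointing down it reaches from about 0.325 to 0.875 m from the base axis. Payload 4.4 kg.
Tool frame: the origin (TCP) lies midway between the tips of the shut fingers; the grasp point (between the pads) lies 19 mm behind it (manip.tcp_to_grasp is the distance from the TCP to the grasp point, in m); z points along the fingers, y is the line along which they close (so a half turn about z gives the same grasp; the last joint's range is limited). The gripper opens to 85 mm and grips with 20 to 120 N. Pads are 22 mm wide; open, the fingers measure 114 mm over their backs; the gripper's body (76 mm by 85 mm) begins 54 mm behind the grasp point. The pads swing forward as they close: fully open they stand 13 mm farther back than shut.
Start: joints at [1.163, 0.207, 1.542, -0, 1.393, -0.15], TCP at [0.146, 0.556, 0.231] pointing down, gripper open.
Joint ranges: [-2.73, 2.73], [-0.86, 2.22], [0.23, 2.46], [-1.11, 4.25], [0.08, 2.63], [-2.82, 2.82]. Speed limits (rad/s): [2.79, 2.79, 3.14, 3.14, 3.14, 3.14].

### API

Orientations are given as a unit quaternion [x, y, z, w].
In Python, from bench import manip gives the robot as it stands.
- The arm moves only by the tool arm_command, never from a script. Its argument "plan" is a list of rows, each an object of numbers: "tx", "ty", "tz": the shift along the tool's x, y, z in m; "roll": the turn about the tool's z in rad. A call has exactly 8 rows; each row shifts and turns the commanded pose from where the row before left it, along the tool's axes as they then stand; what a row does not reach is not made up. A row lasts 1/12 s, in which the tool goes at most 41.7 mm and 7.16 degrees, less where a joint would pass 70% of its speed; a pose out of reach is approached as far as the arm can. A call is refused whole if a number of a shift passes 0.0417 or a number of a turn 0.125, either way. A call with a gripper value outside its range is refused whole. "grip" is the closure, from 0 (fully open) to 1 (shut), set as the call begins (left out, the last holds). The fingers move at their own pace and stop on an object; the grip force is fixed at half the most. Time passes only in rows, so rows that do not move let the fingers close, or fill a call up. It gives the time, the measured TCP pose, the force, the opening and the grip force at its end, in the units of the state.
- manip.read_state(): the state, without advancing time (a new reading comes with each control period).
- manip.grab_frame(name): name is "scene" or "side" or "wrist"; returns a dict with "frame" (400x640x3 uint8, blue, green, red), "intrinsics" (3x3 intrinsics, pixels), "cam_to_world" (4x4, takes a point from camera to world coordinates); the wrist camera has in their place "tool_from_camera" (4x4, takes a point from camera to tool coordinates, whose origin is the TCP and whose axes are the flange's). Camera axes: x right, y down, z forward; pixel columns grow to the right and rows downward; lengths in m; the calibration is good to about 2 mm. A picture is of the moment at which its call begins: read the wrist's pose just before it. There is no depth.
- manip.close_job(): hands the job in; it is judged then, once.
Trained networks look in the newest picture that a camera, given by its name, has taken for a name from the list of things; names that differ only in an ending like _2 or _b are one class to them, and where a whole thing is asked for, a point or a joint stands for the part that bears it (a point fixed in the world has none). Each returns a list of dicts, best first, with "conf" (0 to 1); they miss things now and then, are a little off and sometimes report something else, mostly with a low value. They report only what shows in the picture. A call takes as long as a camera call. They do not tell look-alikes from the thing itself.
- manip.search_frame(camera, target): "point" ([x, y, z] in m, in world coordinates, good to about 4 mm: the middle of the surface that is visible of it).
- manip.masks_of(camera, target): "pixels" (400x640 bool, what is visible of it).
- manip.landmark_of(camera, target): "point" ([x, y, z] in m, in world coordinates, good to about 4 mm: a listed point, or the origin of a listed thing).
The state is a dict: "time": time; "joint_pos": joint angles; "dq": joint speeds; "tau": joint torques, N m; "tcp_pos": TCP position; "tool_rot": TCP orientation; "force": force on the tool from outside, world axes, zero at the start; "moment": the same for the moment, N m; "grip_width": finger opening in m; "gripper_force": force on a finger pad.
Only numpy, scipy, OpenCV 4.12 (cv2) and the standard library are available. Lean on these libraries where they do the work, as an engineer would, in place of code of your own. Each camera call takes 0.05 s, during which the arm holds its last target. There are 200 camera calls.

## Working session

There is one attempt and no reset: what is moved stays moved. The work goes in short steps, Python scripts to look and compute and a tool call to move; the robot and the scene stay as the last step left them, time stands still between calls to the robot, and variables do not carry over. Pictures are saved under pics/ and viewed, at most 10 in all, crops included, and the job is handed in when it is done.

Besides the shell and the picture viewer there is one more tool, called by a JSON object that holds its "fn" and its "kwargs", one argument or row to a line. arm_command: Moves the arm, as the interface text tells. Its arguments: {"type":"object","properties":{"plan":{"type":"array","items":{"type":"object","properties":{"tx":{"type":"number"},"ty":{"type":"number"},"tz":{"type":"number"},"roll":{"type":"number"}}}},"grip":{"type":"number"}},"required":["plan"]}

```bash
mkdir -p pics
cat > h.py <<'E'
from bench import manip
import numpy as np, cv2
E
python3 - <<'E'
from h import *
s=manip.read_state(); print(s['time'],np.round(s['tcp_pos'],4),np.round(s['tool_rot'],4))
names=['caddy','caddy_grip','bay_left_far','bay_left_near','bay_right_far','bay_right_near','brown_in','black_in','mug','pepper_mill','garlic']
for c in ['scene','side']:
    f=manip.grab_frame(c); cv2.imwrite(f'pics/{c}0.png',f['frame'])
    K=np.array(f['intrinsics']);T=np.linalg.inv(np.array(f['cam_to_world']))
    print(c,'cam at',np.round(np.array(f['cam_to_world'])[:3,3],2))
    for n in names:
        for r in manip.landmark_of(c,n)[:4]:
            p=np.array(r['point']);q=K@(T@np.r_[p,1])[:3]
            print(n,round(r['conf'],2),np.round(p,3),np.round(q[:2]/q[2]))
print(manip.read_state()['time'])
E
```

```text
0.0 [0.1458 0.5554 0.2301] [ 1.280e-01  9.918e-01 -1.100e-03 -3.000e-04]
scene cam at [-0.31 -0.94  0.92]
caddy 0.84 [ 0.526  0.046 -0.   ] [310. 228.]
caddy 0.58 [0.538 0.129 0.006] [296. 214.]
caddy_grip 0.77 [0.526 0.045 0.128] [309. 194.]
bay_left_far 0.56 [0.54  0.127 0.007] [297. 214.]
bay_left_far 0.16 [0.523 0.043 0.126] [309. 195.]
bay_left_near 0.92 [0.485 0.118 0.008] [285. 221.]
bay_right_far 0.86 [ 0.563 -0.026  0.008] [333. 231.]
bay_right_near 0.92 [ 0.511 -0.035  0.004] [323. 240.]
brown_in 0.79 [0.542 0.129 0.01 ] [297. 213.]
brown_in 0.69 [ 0.53   0.222 -0.001] [277. 205.]
black_in 0.68 [ 0.513 -0.039  0.008] [324. 239.]
black_in 0.6 [0.678 0.292 0.001] [297. 183.]
mug 0.73 [ 0.765 -0.117 -0.001] [397. 221.]
garlic 0.73 [0.677 0.294 0.004] [297. 182.]
side cam at [0.06 0.88 0.85]
caddy 0.86 [ 0.527  0.048 -0.007] [320. 230.]
caddy_grip 0.6 [0.527 0.044 0.126] [322. 195.]
bay_left_far 0.89 [0.534 0.126 0.01 ] [305. 240.]
bay_left_near 0.97 [0.488 0.124 0.007] [319. 246.]
bay_left_near 0.21 [ 0.518 -0.033  0.006] [335. 214.]
bay_right_far 0.79 [ 0.57  -0.023  0.006] [320. 210.]
bay_right_far 0.28 [0.442 0.275 0.004] [304. 288.]
bay_right_near 0.9 [ 0.512 -0.038  0.009] [338. 213.]
brown_in 0.79 [0.54 0.13 0.01] [302. 240.]
brown_in 0.78 [ 0.536  0.223 -0.002] [286. 264.]
black_in 0.86 [ 0.515 -0.032  0.007] [336. 214.]
mug 0.71 [ 0.766 -0.114  0.003] [286. 179.]
garlic 0.77 [ 0.681  0.294 -0.   ] [229. 259.]
1.2
```

View pics/scene0.png

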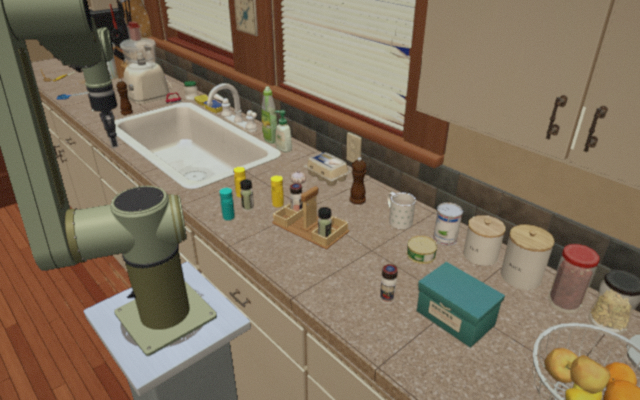

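View pics/side0.png

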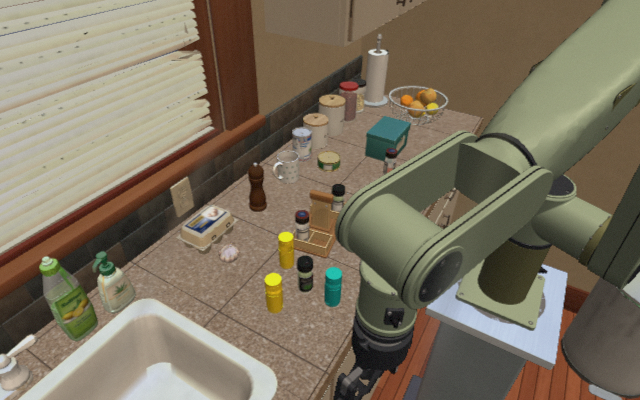

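The candidates for black_out in the scene view are the dark-label jar (247,194), yellow (240,180) and (278,191), and turquoise (227,204). The dark jar fits. For brown_out it is the brown-lidded, white-label jar at (389,283). I'll confirm both in one crop and locate them.

Run:
```python
from h import *
for c in ['scene','side']:
    f=manip.grab_frame(c)
    K=np.array(f['intrinsics']);T=np.linalg.inv(np.array(f['cam_to_world']))
    if c=='scene':
        im=f['frame']; a=cv2.resize(im[160:240,210:310],(400,320),interpolation=2);b=cv2.resize(im[245:325,340:440],(400,320),interpolation=2)
        cv2.imwrite('pics/crop0.png',np.hstack([a,b]))
    for n in ['black_out','brown_out','pepper_mill']:
        for r in manip.landmark_of(c,n)[:6]:
            p=np.array(r['point']);q=K@(T@np.r_[p,1])[:3]
            print(c,n,round(r['conf'],2),np.round(p,3),np.round(q[:2]/q[2]))
    for n in ['black_out','brown_out']:
        for r in manip.masks_of(c,n)[:6]:
            ys,xs=np.nonzero(r['pixels']); print(c,n,'mask',round(r['conf'],2),xs.min(),xs.max(),ys.min(),ys.max())
```

```text
scene black_out 0.93 [ 0.36   0.266 -0.001] [228. 219.]
scene black_out 0.79 [ 0.475  0.359 -0.002] [241. 196.]
scene black_out 0.6 [0.439 0.27  0.001] [247. 209.]
scene brown_out 0.81 [ 0.465 -0.34   0.003] [387. 298.]
scene pepper_mill 0.75 [ 0.758  0.054 -0.001] [358. 201.]
scene black_out mask 0.81 239 253 179 211
scene black_out mask 0.74 219 234 188 220
scene black_out mask 0.65 234 244 168 196
scene black_out mask 0.55 274 347 188 247
scene brown_out mask 0.78 380 398 264 303
side black_out 0.84 [ 0.475  0.359 -0.004] [276. 307.]
side black_out 0.69 [0.441 0.272 0.003] [305. 288.]
side black_out 0.69 [0.363 0.263 0.001] [333. 298.]
side brown_out 0.53 [ 0.463 -0.338  0.   ] [388. 175.]
side pepper_mill 0.8 [0.758 0.06  0.002] [258. 206.]
side black_out mask 0.85 296 312 256 294
side black_out mask 0.84 324 341 267 306
side black_out mask 0.71 265 282 273 313
side brown_out mask 0.74 383 396 148 173
```

View pics/crop0.png

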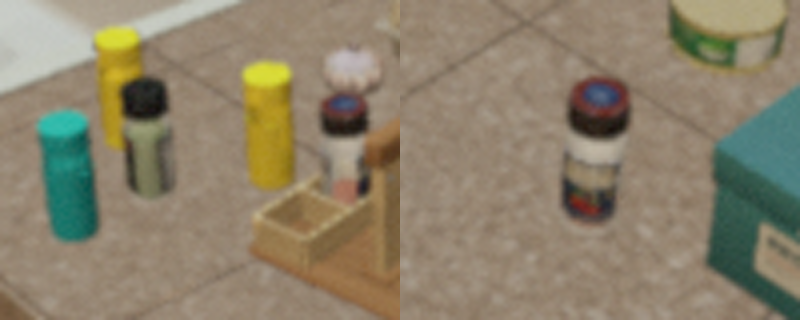

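The crop confirms both. black_out is the black-lidded jar with greenish contents, at (247,194) between the turquoise and yellow look-alikes. brown_out is at (389,283). Black goes to bay_right_far and brown to bay_left_near. Next I roll to the caddy's direction and move above black_out.

{"fn": "arm_command", "kwargs": {
  "plan": [
    {"roll":-0.05},
    {"roll":-0.05},
    {"roll":-0.05},
    {"roll":-0.05},
    {"roll":-0.05},
    {"roll":-0.05},
    {"roll":-0.05},
    {"roll":-0.05}
  ],
  "grip": 0.2
}}

```text
invalid input
```

{"fn": "arm_command", "kwargs": {
  "plan": [
    {"tx":-0.0157,"ty":-0.02},
    {"tx":-0.0157,"ty":-0.02},
    {"tx":-0.0157,"ty":-0.02},
    {"tx":-0.0157,"ty":-0.02},
    {"tx":-0.0157,"ty":-0.02},
    {"tx":-0.0157,"ty":-0.02},
    {"tx":-0.0157,"ty":-0.02},
    {"tx":-0.0157,"ty":-0.02}
  ]
}}

```text
invalid input
```

{"fn": "arm_command", "kwargs": {
  "plan": [
    {"tx":-0.0157,"ty":-0.02},
    {"tx":-0.0157,"ty":-0.02},
    {"tx":-0.0157,"ty":-0.02},
    {"tx":-0.0157,"ty":-0.02},
    {"tx":-0.0157,"ty":-0.02},
    {"tx":-0.0157,"ty":-0.02},
    {"tx":-0.015,"ty":-0.02},
    {}
  ]
}}

```text
invalid input
```

{"fn": "arm_command", "kwargs": {
  "plan": [
    {"tx":0,"ty":0,"tz":0,"roll":-0.05},
    {"tx":0,"ty":0,"tz":0,"roll":-0.05},
    {"tx":0,"ty":0,"tz":0,"roll":-0.05},
    {"tx":0,"ty":0,"tz":0,"roll":-0.05},
    {"tx":0,"ty":0,"tz":0,"roll":-0.05},
    {"tx":0,"ty":0,"tz":0,"roll":-0.05},
    {"tx":0,"ty":0,"tz":0,"roll":-0.05},
    {"tx":0,"ty":0,"tz":0,"roll":-0.05}
  ],
  "grip": 0.2
}}

```text
time: 2.47
tcp_pos: [0.1461, 0.5561, 0.2313]
tool_rot: [-0.073, 0.997, -0.0, 0.0]
force: [-0.9, 0.3, -0.8]
grip_width: 0.0678
gripper_force: 0.0
```

{"fn": "arm_command", "kwargs": {
  "plan": [
    {"tx":-0.0157,"ty":-0.02,"tz":0,"roll":0},
    {"tx":-0.0157,"ty":-0.02,"tz":0,"roll":0},
    {"tx":-0.0157,"ty":-0.02,"tz":0,"roll":0},
    {"tx":-0.0157,"ty":-0.02,"tz":0,"roll":0},
    {"tx":-0.0157,"ty":-0.02,"tz":0,"roll":0},
    {"tx":-0.0157,"ty":-0.02,"tz":0,"roll":0},
    {"tx":-0.0157,"ty":-0.02,"tz":0,"roll":0},
    {"tx":-0.0157,"ty":-0.02,"tz":0,"roll":0}
  ]
}}

```text
time: 3.13
tcp_pos: [0.294, 0.4148, 0.2314]
tool_rot: [-0.072, 0.997, 0.0, 0.0]
force: [0.0, -0.3, -0.0]
grip_width: 0.0682
gripper_force: 0.0
```

{"fn": "arm_command", "kwargs": {
  "plan": [
    {"tx":-0.0157,"ty":-0.02,"tz":0,"roll":0},
    {"tx":-0.0157,"ty":-0.02,"tz":0,"roll":0},
    {"tx":-0.0157,"ty":-0.02,"tz":0,"roll":0},
    {"tx":-0.0157,"ty":-0.02,"tz":0,"roll":0},
    {"tx":-0.0157,"ty":-0.02,"tz":0,"roll":0},
    {"tx":-0.0157,"ty":-0.02,"tz":0,"roll":0},
    {"tx":0,"ty":0,"tz":0,"roll":0},
    {"tx":0,"ty":0,"tz":0,"roll":0}
  ]
}}

```text
time: 3.8
tcp_pos: [0.4043, 0.3097, 0.2313]
tool_rot: [-0.07, 0.998, 0.0, -0.0]
force: [-0.3, 0.8, -0.1]
grip_width: 0.0682
gripper_force: 0.0
```

```bash
cat > h.py <<'E'
from bench import manip
import numpy as np, cv2
from scipy.spatial.transform import Rotation as R
from scipy.optimize import least_squares
LOC={'caddy':(0,0,0),'caddy_grip':(0,0,.126),'bay_left_far':(.027,.08,.008),'bay_left_near':(-.027,.08,.008),'bay_right_far':(.027,-.08,.008),'bay_right_near':(-.027,-.08,.008)}
def look(names,cams=('wrist','scene','side'),minc=.4):
    out=[]
    for c in cams:
        manip.grab_frame(c)
        for n in names:
            for r in manip.landmark_of(c,n)[:4]:
                if r['conf']>minc: out.append((c,n,round(r['conf'],2),np.round(r['point'],4)))
    return out
def fit(out,g=(.526,.045,.15)):
    P=[(np.array(LOC[n]),p) for c,n,_,p in out]
    f=lambda v:np.concatenate([(R.from_euler('z',v[3]).apply(l)+v[:3]-p) for l,p in P])
    s=least_squares(f,[g[0],g[1],0,g[2]],loss='soft_l1',f_scale=.004)
    return s.x,f(s.x).reshape(-1,3)
def state():
    s=manip.read_state();Q=R.from_quat(s['tool_rot']);y=Q.as_matrix()[:,1]
    return s,Q.as_matrix(),np.arctan2(y[1],y[0])
def togo(p):
    s,M,a=state();return np.round(M.T@(np.array(p)-s['tcp_pos']),4)
E
python3 - <<'E'
from h import *
s,M,a=state();print(s['time'],s['tcp_pos'],a,s['grip_width'])
o=look(['black_out'],('wrist','scene','side'));print(*o,sep='\n')
o=look(LOC);v,r=fit(o);print(np.round(v,4))
for x,y in zip(o,r):print(*x,np.round(y,3))
cv2.imwrite('pics/w1.png',manip.grab_frame('wrist')['frame'])
E
```

```text
3.8 [0.40429305 0.30967333 0.23134268] 1.7113066433214743 0.06819828238067976
('wrist', 'black_out', 0.97, array([0.3678, 0.2691, 0.0013]))
('wrist', 'black_out', 0.84, array([ 0.4753,  0.3631, -0.0023]))
('wrist', 'black_out', 0.65, array([ 0.4428,  0.2729, -0.0027]))
('scene', 'black_out', 0.95, array([ 0.3619,  0.2658, -0.0018]))
('scene', 'black_out', 0.7, array([0.4395, 0.2705, 0.0043]))
('scene', 'black_out', 0.62, array([ 0.4761,  0.357 , -0.0016]))
('side', 'black_out', 0.96, array([ 3.599e-01,  2.642e-01, -1.000e-04]))
('side', 'black_out', 0.74, array([ 0.4751,  0.3578, -0.0035]))
('side', 'black_out', 0.72, array([ 0.4428,  0.2758, -0.0007]))
[ 0.5251  0.0455 -0.0008  0.1655]
wrist caddy 0.57 [0.5274 0.0475 0.0025] [-0.002 -0.002 -0.003]
wrist caddy_grip 0.62 [0.5252 0.0458 0.1292] [-0.    -0.    -0.004]
wrist bay_left_far 0.97 [0.5381 0.1258 0.015 ] [ 0.     0.003 -0.008]
wrist bay_left_near 0.81 [0.486  0.1211 0.0047] [-0.001 -0.001  0.002]
wrist bay_left_near 0.65 [ 0.7666 -0.1145  0.0032] [-0.281  0.234  0.004]
wrist bay_right_near 0.62 [ 0.5142 -0.0374  0.0026] [-0.00
[... 295 characters left out ...]
_left_near 0.91 [0.4829 0.1177 0.009 ] [ 0.002  0.002 -0.002]
scene bay_right_far 0.95 [ 0.5665 -0.0294  0.0079] [-0.002  0.    -0.001]
scene bay_right_near 0.71 [ 0.5137 -0.0353  0.0036] [-0.002 -0.003  0.004]
side caddy 0.8 [ 0.5226  0.0487 -0.0017] [ 0.003 -0.003  0.001]
side caddy_grip 0.93 [0.5252 0.0442 0.1251] [-0.     0.001  0.   ]
side bay_left_far 0.83 [0.5385 0.1265 0.0105] [ 0.     0.002 -0.003]
side bay_left_near 0.81 [0.4863 0.1225 0.0109] [-0.001 -0.003 -0.004]
side bay_right_far 0.7 [ 0.5666 -0.0275  0.0079] [-0.002 -0.001 -0.001]
side bay_right_near 0.98 [ 0.5107 -0.0367  0.008 ] [ 0.001 -0.001 -0.001]
side bay_right_near 0.58 [ 0.4419  0.2747 -0.0005] [ 0.07  -0.313  0.008]
```

View pics/w1.png

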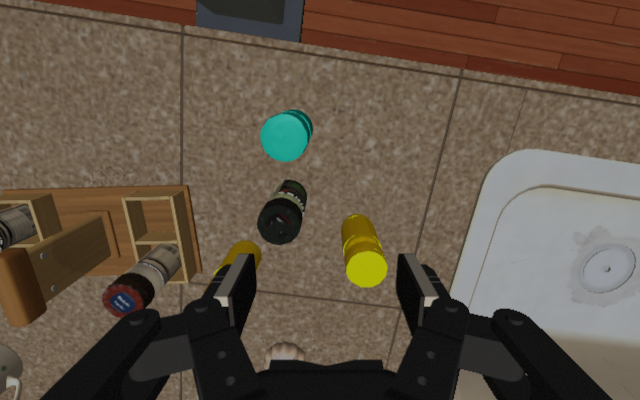

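{"fn": "arm_command", "kwargs": {
  "plan": [
    {"tx":-0.006,"ty":-0.0086,"tz":0,"roll":-0.025},
    {"tx":-0.006,"ty":-0.0086,"tz":0,"roll":0},
    {"tx":-0.006,"ty":-0.0086,"tz":0,"roll":0},
    {"tx":-0.006,"ty":-0.0086,"tz":0,"roll":0},
    {"tx":-0.006,"ty":-0.0086,"tz":0,"roll":0},
    {"tx":0,"ty":0,"tz":0.02,"roll":0},
    {"tx":0,"ty":0,"tz":0.02,"roll":0},
    {"tx":0,"ty":0,"tz":0,"roll":0}
  ]
}}

```text
time: 5.87
tcp_pos: [0.4381, 0.2709, 0.1873]
tool_rot: [-0.083, 0.997, -0.001, -0.004]
force: [-0.6, 0.2, -0.8]
grip_width: 0.0685
gripper_force: 0.0
```

Run:
```python
from h import *
s,M,a=state();print(s['time'],s['tcp_pos'],a)
o=look(['black_out']);print(*o,sep='\n')
print(togo((.4412,.2725,.056)))
```

```text
5.8667 [0.43806716 0.2708618  0.18726679] 1.7374347606327465
('wrist', 'black_out', 0.88, array([ 0.4772,  0.363 , -0.0021]))
('wrist', 'black_out', 0.85, array([0.3625, 0.2692, 0.0011]))
('wrist', 'black_out', 0.71, array([ 4.414e-01,  2.747e-01, -3.000e-04]))
('wrist', 'black_out', 0.71, array([ 0.5123, -0.0362,  0.0063]))
('scene', 'black_out', 0.86, array([0.4354, 0.273 , 0.0023]))
('scene', 'black_out', 0.82, array([ 0.3618,  0.2658, -0.0007]))
('scene', 'black_out', 0.7, array([0.4752, 0.3627, 0.0044]))
('side', 'black_out', 0.96, array([ 4.769e-01,  3.592e-01, -1.000e-04]))
('side', 'black_out', 0.63, array([0.4462, 0.2739, 0.0017]))
[ 0.0005 -0.0008  0.1368]
```

{"fn": "arm_command", "kwargs": {
  "plan": [
    {"tx":0,"ty":0,"tz":0.025,"roll":0},
    {"tx":0,"ty":0,"tz":0.025,"roll":0},
    {"tx":0,"ty":0,"tz":0.025,"roll":0},
    {"tx":0,"ty":0,"tz":0.025,"roll":0},
    {"tx":0,"ty":0,"tz":0.02,"roll":0},
    {"tx":0,"ty":0,"tz":0.012,"roll":0},
    {"tx":0,"ty":0,"tz":0,"roll":0},
    {"tx":0,"ty":0,"tz":0,"roll":0}
  ]
}}

```text
time: 6.83
tcp_pos: [0.4405, 0.273, 0.0597]
tool_rot: [-0.084, 0.996, 0.0, 0.0]
force: [0.4, 0.3, 1.1]
grip_width: 0.0682
gripper_force: 0.0
```

Run:
```python
from h import *
s,M,a=state();print(s['time'],s['tcp_pos'],a,s['force'],togo((.441,.273,.056)))
cv2.imwrite('pics/s2.png',cv2.resize(manip.grab_frame('side')['frame'][180:340,180:420],(720,480)))
```

```text
6.8333 [0.44045671 0.27302982 0.05967857] 1.739225757865742 [0.39265751 0.32864911 1.07969018] [-0.0005 -0.0001  0.0037]
```

View pics/s2.png

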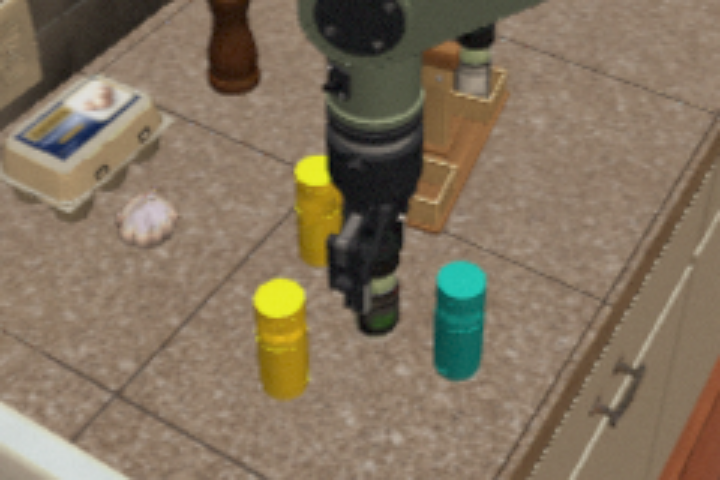

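{"fn": "arm_command", "kwargs": {
  "plan": [
    {"tx":0,"ty":0,"tz":0,"roll":0},
    {"tx":0,"ty":0,"tz":0,"roll":0},
    {"tx":0,"ty":0,"tz":0,"roll":0},
    {"tx":0,"ty":0,"tz":0,"roll":0},
    {"tx":0,"ty":0,"tz":0,"roll":0},
    {"tx":0,"ty":0,"tz":0,"roll":0},
    {"tx":0,"ty":0,"tz":0,"roll":0},
    {"tx":0,"ty":0,"tz":-0.005,"roll":0}
  ],
  "grip": 1
}}

```text
time: 7.55
tcp_pos: [0.4401, 0.2728, 0.0645]
tool_rot: [-0.084, 0.996, 0.0, -0.0]
force: [-1.0, 0.3, -1.4]
grip_width: 0.0394
gripper_force: 60.3
```

{"fn": "arm_command", "kwargs": {
  "plan": [
    {"tx":0,"ty":0,"tz":-0.01,"roll":0},
    {"tx":0,"ty":0,"tz":-0.02,"roll":0},
    {"tx":0,"ty":0,"tz":-0.03,"roll":0},
    {"tx":0,"ty":0,"tz":-0.03,"roll":0},
    {"tx":0,"ty":0,"tz":-0.03,"roll":0},
    {"tx":0,"ty":0,"tz":-0.03,"roll":0},
    {"tx":0,"ty":0,"tz":-0.02,"roll":0},
    {"tx":0,"ty":0,"tz":-0.005,"roll":0}
  ]
}}

```text
time: 8.22
tcp_pos: [0.4424, 0.2739, 0.2447]
tool_rot: [-0.084, 0.996, 0.001, 0.004]
force: [0.5, 0.5, -1.1]
grip_width: 0.0395
gripper_force: 60.4
```

Run:
```python
from h import *
s,M,a=state();print(s['time'],s['tcp_pos'],a,s['grip_width'],s['gripper_force'])
o=look(['black_out']);print(*o,sep='\n')
o=look(LOC);o=[x for x in o if np.linalg.norm(x[3]-np.array(LOC[x[1]])-[.525,.0455,0])<.04]
v,r=fit(o);print(np.round(v,4),np.round(r.std(0),4),len(o))
p=R.from_euler('z',v[3]).apply(LOC['bay_right_far'])+v[:3];print(p,togo((p[0],p[1],.235)))
```

```text
8.2167 [0.44238772 0.27393666 0.24467133] 1.7391643806485753 0.03954385017472289 60.4018718842417
('wrist', 'black_out', 0.97, array([ 0.4775,  0.3668, -0.0008]))
('wrist', 'black_out', 0.85, array([ 0.3647,  0.2668, -0.001 ]))
('wrist', 'black_out', 0.75, array([0.441 , 0.2742, 0.182 ]))
('scene', 'black_out', 0.91, array([4.727e-01, 3.619e-01, 2.000e-04]))
('scene', 'black_out', 0.79, array([0.3613, 0.2656, 0.0012]))
('scene', 'black_out', 0.75, array([0.4386, 0.2691, 0.1796]))
('side', 'black_out', 0.86, array([0.3628, 0.264 , 0.0033]))
('side', 'black_out', 0.8, array([ 0.4756,  0.358 , -0.0023]))
('side', 'black_out', 0.72, array([0.4417, 0.2759, 0.1796]))
[ 5.263e-01  4.540e-02 -1.000e-04  1.682e-01] [0.002  0.0018 0.002 ] 16
[ 0.56626321 -0.02896946  0.00794128] [-0.0738 -0.3186  0.0043]
```

{"fn": "arm_command", "kwargs": {
  "plan": [
    {"tx":-0.0025,"ty":-0.0106,"tz":0,"roll":0},
    {"tx":-0.005,"ty":-0.022,"tz":0,"roll":0},
    {"tx":-0.006,"ty":-0.026,"tz":0,"roll":0},
    {"tx":-0.006,"ty":-0.026,"tz":0,"roll":0},
    {"tx":-0.006,"ty":-0.026,"tz":0,"roll":0},
    {"tx":-0.006,"ty":-0.026,"tz":0,"roll":0},
    {"tx":-0.006,"ty":-0.026,"tz":0,"roll":0},
    {"tx":-0.006,"ty":-0.026,"tz":0,"roll":0}
  ]
}}

```text
time: 10.23
tcp_pos: [0.5151, 0.0921, 0.2394]
tool_rot: [-0.084, 0.996, -0.0, 0.0]
force: [0.9, -0.6, -1.6]
grip_width: 0.0396
gripper_force: 60.5
```

{"fn": "arm_command", "kwargs": {
  "plan": [
    {"tx":-0.006,"ty":-0.026,"tz":0,"roll":0},
    {"tx":-0.006,"ty":-0.026,"tz":0,"roll":0},
    {"tx":-0.006,"ty":-0.026,"tz":0,"roll":0},
    {"tx":-0.006,"ty":-0.026,"tz":0,"roll":0},
    {"tx":-0.004,"ty":-0.018,"tz":0,"roll":0},
    {"tx":-0.0017,"ty":-0.008,"tz":0,"roll":0},
    {"tx":0,"ty":0,"tz":0,"roll":0},
    {"tx":0,"ty":0,"tz":0,"roll":0}
  ]
}}

```text
time: 10.9
tcp_pos: [0.5653, -0.0291, 0.2391]
tool_rot: [-0.084, 0.997, 0.0, -0.0]
force: [-0.4, 0.8, -1.3]
grip_width: 0.0399
gripper_force: 60.6
```

Run:
```python
from h import *
s,M,a=state();print(s['time'],s['tcp_pos'],a,s['grip_width'])
o=look(['black_out']);print(*[x for x in o if x[3][2]>.05],sep='\n')
o=look(LOC);o=[x for x in o if np.linalg.norm(x[3]-np.array(LOC[x[1]])-[.525,.0455,0])<.04]
v,r=fit(o);print(np.round(v,4),np.round(r.std(0),4),len(o))
for x in o:
  if 'right_far' in x[1]: print(x)
p=R.from_euler('z',v[3]).apply(LOC['bay_right_far'])+v[:3];print(p,togo((p[0],p[1],.2)))
cv2.imwrite('pics/w2.png',manip.grab_frame('wrist')['frame'])
```

```text
10.9 [ 0.56530807 -0.02905194  0.23906778] 1.738127387072729 0.03986973192764924
('wrist', 'black_out', 0.77, array([ 0.5638, -0.0302,  0.1758]))
('scene', 'black_out', 0.8, array([ 0.5613, -0.0301,  0.1808]))
('side', 'black_out', 0.89, array([ 0.568 , -0.0233,  0.1791]))
[0.5253 0.0454 0.     0.1696] [0.0014 0.0022 0.002 ] 16
('wrist', 'bay_right_far', 0.9, array([ 0.5642, -0.0283,  0.006 ]))
('scene', 'bay_right_far', 0.85, array([ 0.5636, -0.0291,  0.0086]))
('side', 'bay_right_far', 0.81, array([ 0.5678, -0.0266,  0.0101]))
[ 0.5653725  -0.02887022  0.00803473] [0.0002 0.0002 0.0393]
```

View pics/w2.png

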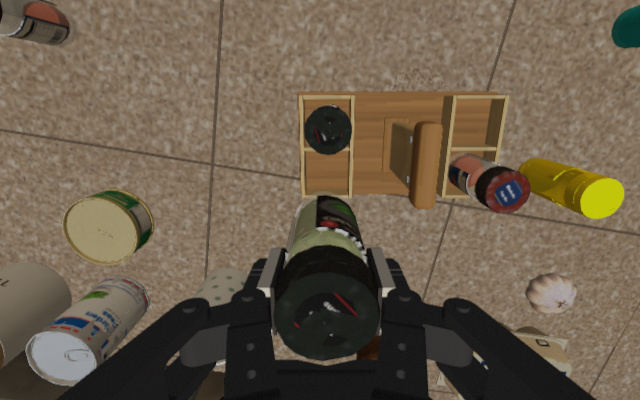

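The jar at (325,270) lines up with the free right-far well at (327,170). Now descending.

{"fn": "arm_command", "kwargs": {
  "plan": [
    {"tx":0,"ty":0,"tz":0.015,"roll":0},
    {"tx":0,"ty":0,"tz":0.025,"roll":0},
    {"tx":0,"ty":0,"tz":0.025,"roll":0},
    {"tx":0,"ty":0,"tz":0.025,"roll":0},
    {"tx":0,"ty":0,"tz":0.02,"roll":0},
    {"tx":0,"ty":0,"tz":0.015,"roll":0},
    {"tx":0,"ty":0,"tz":0.005,"roll":0},
    {"tx":0,"ty":0,"tz":0,"roll":0}
  ]
}}

```text
time: 12.97
tcp_pos: [0.5643, -0.0288, 0.1075]
tool_rot: [-0.084, 0.996, 0.001, -0.002]
force: [-0.2, 0.6, -1.4]
grip_width: 0.0397
gripper_force: 60.6
```

{"fn": "arm_command", "kwargs": {
  "plan": [
    {"tx":0,"ty":0,"tz":0.006,"roll":0},
    {"tx":0,"ty":0,"tz":0.006,"roll":0},
    {"tx":0,"ty":0,"tz":0.006,"roll":0},
    {"tx":0,"ty":0,"tz":0.006,"roll":0},
    {"tx":0,"ty":0,"tz":0.004,"roll":0},
    {"tx":0,"ty":0,"tz":0,"roll":0},
    {"tx":0,"ty":0,"tz":0,"roll":0},
    {"tx":0,"ty":0,"tz":0,"roll":0}
  ]
}}

```text
time: 13.63
tcp_pos: [0.5659, -0.0291, 0.0815]
tool_rot: [-0.084, 0.996, -0.0, 0.0]
force: [0.0, 0.3, -1.1]
grip_width: 0.0397
gripper_force: 60.6
```

{"fn": "arm_command", "kwargs": {
  "plan": [
    {"tx":0,"ty":0,"tz":0.004,"roll":0},
    {"tx":0,"ty":0,"tz":0.004,"roll":0},
    {"tx":0,"ty":0,"tz":0.002,"roll":0},
    {"tx":0,"ty":0,"tz":0.001,"roll":0},
    {"tx":0,"ty":0,"tz":0.001,"roll":0},
    {"tx":0,"ty":0,"tz":0,"roll":0},
    {"tx":0,"ty":0,"tz":0,"roll":0},
    {"tx":0,"ty":0,"tz":0,"roll":0}
  ]
}}

```text
time: 14.3
tcp_pos: [0.5657, -0.029, 0.0693]
tool_rot: [-0.084, 0.996, -0.0, 0.0]
force: [0.2, 0.4, -0.7]
grip_width: 0.0397
gripper_force: 60.4
```

{"fn": "arm_command", "kwargs": {
  "plan": [
    {"tx":0,"ty":0,"tz":0.0015,"roll":0},
    {"tx":0,"ty":0,"tz":0,"roll":0},
    {"tx":0,"ty":0,"tz":0,"roll":0},
    {"tx":0,"ty":0,"tz":0,"roll":0},
    {"tx":0,"ty":0,"tz":0,"roll":0},
    {"tx":0,"ty":0,"tz":0,"roll":0},
    {"tx":0,"ty":0,"tz":0,"roll":0},
    {"tx":0,"ty":0,"tz":0,"roll":0}
  ]
}}

```text
time: 14.97
tcp_pos: [0.5661, -0.0291, 0.0692]
tool_rot: [-0.084, 0.996, -0.0, 0.0]
force: [-1.5, -0.4, 5.7]
grip_width: 0.0397
gripper_force: 60.7
```

{"fn": "arm_command", "kwargs": {
  "plan": [
    {"tx":0,"ty":0,"tz":0,"roll":0},
    {"tx":0,"ty":0,"tz":0,"roll":0},
    {"tx":0,"ty":0,"tz":0,"roll":0},
    {"tx":0,"ty":0,"tz":0,"roll":0},
    {"tx":0,"ty":0,"tz":0,"roll":0},
    {"tx":0,"ty":0,"tz":-0.01,"roll":0},
    {"tx":0,"ty":0,"tz":-0.015,"roll":0},
    {"tx":0,"ty":0,"tz":-0.02,"roll":0}
  ],
  "grip": 0.2
}}

```text
time: 15.63
tcp_pos: [0.5643, -0.0288, 0.1122]
tool_rot: [-0.084, 0.996, 0.001, -0.002]
force: [0.3, -0.6, -0.1]
grip_width: 0.0685
gripper_force: 0.0
```

{"fn": "arm_command", "kwargs": {
  "plan": [
    {"tx":0,"ty":0,"tz":-0.03,"roll":0},
    {"tx":0,"ty":0,"tz":-0.035,"roll":0},
    {"tx":0,"ty":0,"tz":-0.035,"roll":0},
    {"tx":0,"ty":0,"tz":-0.02,"roll":0},
    {"tx":0.006,"ty":-0.012,"tz":0,"roll":0},
    {"tx":0.013,"ty":-0.024,"tz":0,"roll":0},
    {"tx":0.014,"ty":-0.027,"tz":0,"roll":0},
    {"tx":0.014,"ty":-0.027,"tz":0,"roll":0}
  ]
}}

```text
time: 16.3
tcp_pos: [0.5335, -0.1264, 0.2327]
tool_rot: [-0.085, 0.996, -0.0, -0.0]
force: [0.8, -0.3, -0.0]
grip_width: 0.0684
gripper_force: 0.0
```

{"fn": "arm_command", "kwargs": {
  "plan": [
    {"tx":0.014,"ty":-0.027,"tz":0,"roll":0},
    {"tx":0.014,"ty":-0.027,"tz":0,"roll":0},
    {"tx":0.014,"ty":-0.027,"tz":0,"roll":0},
    {"tx":0.014,"ty":-0.027,"tz":0,"roll":0},
    {"tx":0.014,"ty":-0.027,"tz":0,"roll":0},
    {"tx":0.014,"ty":-0.027,"tz":0,"roll":0},
    {"tx":0.008,"ty":-0.014,"tz":0,"roll":0},
    {"tx":0,"ty":0,"tz":0,"roll":0}
  ]
}}

```text
time: 16.97
tcp_pos: [0.4711, -0.318, 0.2323]
tool_rot: [-0.082, 0.997, -0.0, -0.001]
force: [0.3, 0.0, -0.5]
grip_width: 0.0685
gripper_force: 0.0
```

Run:
```python
from h import *
s,M,a=state();print(s['time'],s['tcp_pos'],a,s['grip_width'])
o=look(['brown_out','black_in','brown_in']);print(*o,sep='\n')
o=look(LOC);o=[x for x in o if np.linalg.norm(x[3]-np.array(LOC[x[1]])-[.525,.0455,0])<.04]
v,r=fit(o);print(np.round(v,4),np.round(r.std(0),4),len(o))
cv2.imwrite('pics/w3.png',manip.grab_frame('wrist')['frame'])
```

```text
16.9667 [ 0.47112768 -0.31798283  0.23228341] 1.7343080152130006 0.06848484532706878
('wrist', 'brown_out', 0.7, array([ 0.4611, -0.3398, -0.0024]))
('wrist', 'black_in', 0.9, array([ 0.5116, -0.0373,  0.0083]))
('scene', 'brown_out', 0.68, array([ 0.4625, -0.3393,  0.0049]))
('scene', 'black_in', 0.56, array([ 0.5142, -0.0363,  0.0084]))
('scene', 'brown_in', 0.74, array([ 0.5298,  0.2229, -0.0006]))
('scene', 'brown_in', 0.58, array([0.5391, 0.1295, 0.0087]))
('side', 'brown_out', 0.66, array([ 0.4637, -0.3396,  0.0014]))
('side', 'black_in', 0.54, array([ 0.5141, -0.0376,  0.0095]))
('side', 'brown_in', 0.72, array([ 0.5345,  0.2211, -0.0007]))
('side', 'brown_in', 0.67, array([0.5392, 0.1309, 0.0111]))
[ 5.263e-01  4.610e-02 -1.000e-04  1.732e-01] [0.002  0.002  0.0031] 14
```

View pics/w3.png

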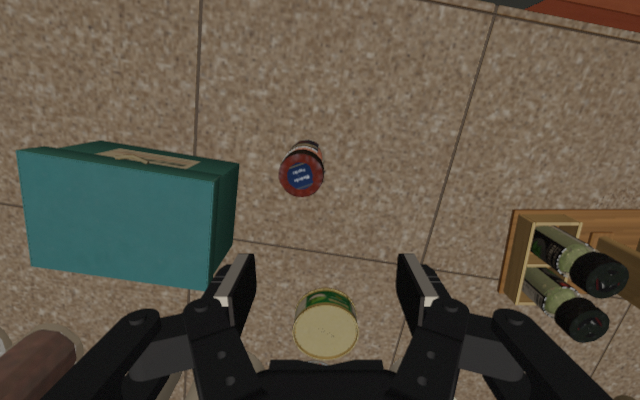

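{"fn": "arm_command", "kwargs": {
  "plan": [
    {"tx":0.004,"ty":-0.007,"tz":0,"roll":0},
    {"tx":0.004,"ty":-0.007,"tz":0,"roll":0},
    {"tx":0.004,"ty":-0.007,"tz":0,"roll":0},
    {"tx":0,"ty":0,"tz":0.02,"roll":0},
    {"tx":0,"ty":0,"tz":0.025,"roll":0},
    {"tx":0,"ty":0,"tz":0.005,"roll":0},
    {"tx":0,"ty":0,"tz":0,"roll":0},
    {"tx":0,"ty":0,"tz":0,"roll":0}
  ]
}}

```text
time: 19.33
tcp_pos: [0.4647, -0.3377, 0.183]
tool_rot: [-0.084, 0.996, 0.0, -0.0]
force: [0.2, -0.6, 0.2]
grip_width: 0.0684
gripper_force: 0.0
```

Run:
```python
from h import *
s,M,a=state();print(s['time'],s['tcp_pos'],a,s['grip_width'])
o=look(['brown_out']);print(*o,sep='\n')
print(togo((.463,-.3395,.06)))
```

```text
19.3333 [ 0.46467447 -0.33771376  0.18298053] 1.7385109774797194 0.06838260442332625
('wrist', 'brown_out', 0.8, array([ 0.4615, -0.3387, -0.0024]))
('scene', 'brown_out', 0.82, array([ 0.466 , -0.3369,  0.0018]))
('side', 'brown_out', 0.68, array([ 0.4611, -0.3367,  0.0015]))
('side', 'brown_out', 0.45, array([0.5371, 0.1302, 0.0096]))
[ 0.0028 -0.0011  0.124 ]
```

{"fn": "arm_command", "kwargs": {
  "plan": [
    {"tx":0.002,"ty":-0.001,"tz":0.015,"roll":0},
    {"tx":0,"ty":0,"tz":0.025,"roll":0},
    {"tx":0,"ty":0,"tz":0.025,"roll":0},
    {"tx":0,"ty":0,"tz":0.025,"roll":0},
    {"tx":0,"ty":0,"tz":0.02,"roll":0},
    {"tx":0,"ty":0,"tz":0.013,"roll":0},
    {"tx":0,"ty":0,"tz":0,"roll":0},
    {"tx":0,"ty":0,"tz":0,"roll":0}
  ]
}}

```text
time: 20.3
tcp_pos: [0.463, -0.3385, 0.0598]
tool_rot: [-0.084, 0.996, 0.0, -0.0]
force: [-0.2, 0.2, 0.8]
grip_width: 0.0684
gripper_force: 0.0
```

{"fn": "arm_command", "kwargs": {
  "plan": [
    {"tx":0,"ty":0,"tz":0,"roll":0},
    {"tx":0,"ty":0,"tz":0,"roll":0},
    {"tx":0,"ty":0,"tz":0,"roll":0},
    {"tx":0,"ty":0,"tz":0,"roll":0},
    {"tx":0,"ty":0,"tz":0,"roll":0},
    {"tx":0,"ty":0,"tz":0,"roll":0},
    {"tx":0,"ty":0,"tz":0,"roll":0},
    {"tx":0,"ty":0,"tz":0,"roll":0}
  ],
  "grip": 1
}}

```text
time: 20.97
tcp_pos: [0.4642, -0.3396, 0.0619]
tool_rot: [-0.084, 0.996, -0.001, 0.001]
force: [-0.6, 1.3, 5.9]
grip_width: 0.0402
gripper_force: 60.0
```

{"fn": "arm_command", "kwargs": {
  "plan": [
    {"tx":0,"ty":0,"tz":-0.01,"roll":0},
    {"tx":0,"ty":0,"tz":-0.02,"roll":0},
    {"tx":0,"ty":0,"tz":-0.03,"roll":0},
    {"tx":0,"ty":0,"tz":-0.03,"roll":0},
    {"tx":0,"ty":0,"tz":-0.03,"roll":0},
    {"tx":0,"ty":0,"tz":-0.03,"roll":0},
    {"tx":0,"ty":0,"tz":-0.02,"roll":0},
    {"tx":0,"ty":0,"tz":-0.01,"roll":0}
  ]
}}

```text
time: 21.63
tcp_pos: [0.4643, -0.3399, 0.2446]
tool_rot: [-0.084, 0.996, -0.003, 0.002]
force: [0.8, 0.3, -0.4]
grip_width: 0.0395
gripper_force: 60.4
```

{"fn": "arm_command", "kwargs": {
  "plan": [
    {"tx":-0.0025,"ty":0.011,"tz":0,"roll":0},
    {"tx":-0.005,"ty":0.022,"tz":0,"roll":0},
    {"tx":-0.0057,"ty":0.026,"tz":0,"roll":0},
    {"tx":-0.0057,"ty":0.026,"tz":0,"roll":0},
    {"tx":-0.0057,"ty":0.026,"tz":0,"roll":0},
    {"tx":-0.0057,"ty":0.026,"tz":0,"roll":0},
    {"tx":-0.0057,"ty":0.026,"tz":0,"roll":0},
    {"tx":-0.0057,"ty":0.026,"tz":0,"roll":0}
  ]
}}

```text
time: 22.3
tcp_pos: [0.4707, -0.1425, 0.2373]
tool_rot: [-0.084, 0.996, 0.001, -0.002]
force: [-0.7, -0.6, -0.2]
grip_width: 0.0394
gripper_force: 60.5
```

{"fn": "arm_command", "kwargs": {
  "plan": [
    {"tx":-0.0057,"ty":0.026,"tz":0,"roll":0},
    {"tx":-0.0057,"ty":0.026,"tz":0,"roll":0},
    {"tx":-0.0057,"ty":0.026,"tz":0,"roll":0},
    {"tx":-0.0057,"ty":0.026,"tz":0,"roll":0},
    {"tx":-0.0057,"ty":0.026,"tz":0,"roll":0},
    {"tx":-0.0057,"ty":0.026,"tz":0,"roll":0},
    {"tx":-0.0057,"ty":0.026,"tz":0,"roll":0},
    {"tx":-0.0057,"ty":0.026,"tz":0,"roll":0}
  ]
}}

```text
time: 22.97
tcp_pos: [0.4804, 0.0694, 0.2373]
tool_rot: [-0.084, 0.996, 0.0, -0.002]
force: [0.2, -0.6, -1.1]
grip_width: 0.0399
gripper_force: 60.5
```

{"fn": "arm_command", "kwargs": {
  "plan": [
    {"tx":-0.0057,"ty":0.026,"tz":0,"roll":0},
    {"tx":-0.004,"ty":0.02,"tz":0,"roll":0},
    {"tx":-0.0015,"ty":0.006,"tz":0,"roll":0},
    {"tx":0,"ty":0,"tz":0,"roll":0},
    {"tx":0,"ty":0,"tz":0,"roll":0},
    {"tx":0,"ty":0,"tz":0,"roll":0},
    {"tx":0,"ty":0,"tz":0,"roll":0},
    {"tx":0,"ty":0,"tz":0,"roll":0}
  ]
}}

```text
time: 23.63
tcp_pos: [0.485, 0.1196, 0.2397]
tool_rot: [-0.083, 0.997, -0.0, -0.0]
force: [-0.2, -0.9, -1.1]
grip_width: 0.0395
gripper_force: 60.5
```

Run:
```python
from h import *
s,M,a=state();print(s['time'],s['tcp_pos'],a,s['grip_width'])
o=look(['brown_out']);print(*[x for x in o if x[3][2]>.05],sep='\n')
o=look(LOC);o=[x for x in o if np.linalg.norm(x[3]-np.array(LOC[x[1]])-[.525,.0455,0])<.04]
v,r=fit(o);print(np.round(v,4),np.round(r.std(0),4),len(o))
for x in o:
  if 'left_near' in x[1]: print(x)
p=R.from_euler('z',v[3]).apply(LOC['bay_left_near'])+v[:3];print(p,togo((p[0],p[1],.2)),togo((.4858,.120,.2)))
cv2.imwrite('pics/w4.png',manip.grab_frame('wrist')['frame'])
```

```text
23.6333 [0.48496514 0.11959252 0.23966523] 1.737339028940825 0.03950716019814205
('wrist', 'brown_out', 0.95, array([0.4826, 0.1229, 0.1772]))
('scene', 'brown_out', 0.9, array([0.4878, 0.1184, 0.1798]))
('side', 'brown_out', 0.57, array([0.4826, 0.1214, 0.1787]))
[ 5.253e-01  4.620e-02 -2.000e-04  1.621e-01] [0.0015 0.0016 0.0019] 16
('scene', 'bay_left_near', 0.74, array([0.4849, 0.1199, 0.0086]))
('side', 'bay_left_near', 0.62, array([0.488 , 0.1212, 0.0073]))
[0.48569762 0.12079232 0.00779832] [-0.0008  0.0001  0.0398] [-0.0007 -0.0007  0.0398]
```

View pics/w4.png

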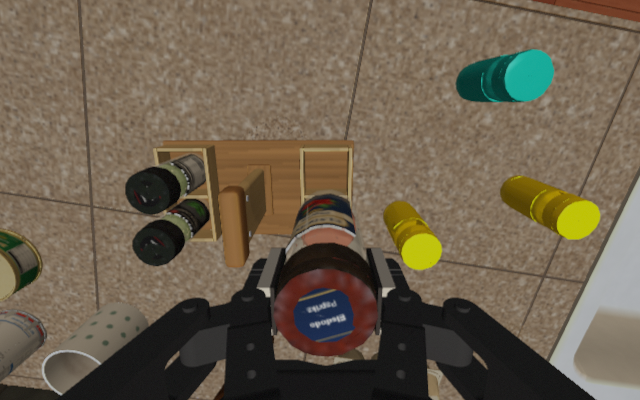

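The jar is at (325,290), below the free left-near well at (327,170) and aligned in column; both black jars are seated at left. Descending the same way.

{"fn": "arm_command", "kwargs": {
  "plan": [
    {"tx":-0.0006,"ty":0.0003,"tz":0.015,"roll":0},
    {"tx":0,"ty":0,"tz":0.025,"roll":0},
    {"tx":0,"ty":0,"tz":0.025,"roll":0},
    {"tx":0,"ty":0,"tz":0.025,"roll":0},
    {"tx":0,"ty":0,"tz":0.02,"roll":0},
    {"tx":0,"ty":0,"tz":0.015,"roll":0},
    {"tx":0,"ty":0,"tz":0.005,"roll":0},
    {"tx":0,"ty":0,"tz":0,"roll":0}
  ]
}}

```text
time: 25.7
tcp_pos: [0.4842, 0.1209, 0.1082]
tool_rot: [-0.084, 0.996, 0.0, -0.002]
force: [0.7, -0.2, -0.4]
grip_width: 0.0392
gripper_force: 60.5
```

{"fn": "arm_command", "kwargs": {
  "plan": [
    {"tx":0,"ty":0,"tz":0.006,"roll":0},
    {"tx":0,"ty":0,"tz":0.006,"roll":0},
    {"tx":0,"ty":0,"tz":0.006,"roll":0},
    {"tx":0,"ty":0,"tz":0.006,"roll":0},
    {"tx":0,"ty":0,"tz":0.004,"roll":0},
    {"tx":0,"ty":0,"tz":0,"roll":0},
    {"tx":0,"ty":0,"tz":0,"roll":0},
    {"tx":0,"ty":0,"tz":0,"roll":0}
  ]
}}

```text
time: 26.37
tcp_pos: [0.4857, 0.121, 0.082]
tool_rot: [-0.084, 0.996, 0.0, 0.0]
force: [0.1, -0.4, -0.8]
grip_width: 0.0396
gripper_force: 60.5
```

{"fn": "arm_command", "kwargs": {
  "plan": [
    {"tx":0,"ty":0,"tz":0.004,"roll":0},
    {"tx":0,"ty":0,"tz":0.004,"roll":0},
    {"tx":0,"ty":0,"tz":0.002,"roll":0},
    {"tx":0,"ty":0,"tz":0.001,"roll":0},
    {"tx":0,"ty":0,"tz":0.001,"roll":0},
    {"tx":0,"ty":0,"tz":0.001,"roll":0},
    {"tx":0,"ty":0,"tz":0,"roll":0},
    {"tx":0,"ty":0,"tz":0,"roll":0}
  ]
}}

```text
time: 27.03
tcp_pos: [0.4855, 0.121, 0.07]
tool_rot: [-0.084, 0.996, -0.0, -0.0]
force: [-3.7, -0.1, 8.0]
grip_width: 0.0397
gripper_force: 61.4
```

{"fn": "arm_command", "kwargs": {
  "plan": [
    {"tx":0,"ty":0,"tz":0,"roll":0},
    {"tx":0,"ty":0,"tz":0,"roll":0},
    {"tx":0,"ty":0,"tz":0,"roll":0},
    {"tx":0,"ty":0,"tz":0,"roll":0},
    {"tx":0,"ty":0,"tz":0,"roll":0},
    {"tx":0,"ty":0,"tz":-0.01,"roll":0},
    {"tx":0,"ty":0,"tz":-0.015,"roll":0},
    {"tx":0,"ty":0,"tz":-0.02,"roll":0}
  ],
  "grip": 0.2
}}

```text
time: 27.7
tcp_pos: [0.4841, 0.1208, 0.1134]
tool_rot: [-0.084, 0.996, 0.0, -0.002]
force: [0.6, 0.7, 0.1]
grip_width: 0.0683
gripper_force: 0.0
```

{"fn": "arm_command", "kwargs": {
  "plan": [
    {"tx":0,"ty":0,"tz":-0.03,"roll":0},
    {"tx":0,"ty":0,"tz":-0.035,"roll":0},
    {"tx":0,"ty":0,"tz":-0.035,"roll":0},
    {"tx":0,"ty":0,"tz":-0.02,"roll":0},
    {"tx":0,"ty":0,"tz":0,"roll":0},
    {"tx":0,"ty":0,"tz":0,"roll":0},
    {"tx":0,"ty":0,"tz":0,"roll":0},
    {"tx":0,"ty":0,"tz":0,"roll":0}
  ]
}}

```text
time: 28.37
tcp_pos: [0.4842, 0.1209, 0.2321]
tool_rot: [-0.084, 0.996, 0.0, -0.002]
force: [0.5, -0.1, -0.9]
grip_width: 0.0681
gripper_force: 0.0
```

{"fn": "arm_command", "kwargs": {
  "plan": [
    {"tx":-0.004,"ty":-0.012,"tz":0,"roll":0},
    {"tx":-0.006,"ty":-0.018,"tz":0,"roll":0},
    {"tx":-0.007,"ty":-0.02,"tz":0,"roll":0},
    {"tx":-0.006,"ty":-0.018,"tz":0,"roll":0},
    {"tx":-0.004,"ty":-0.012,"tz":0,"roll":0},
    {"tx":0,"ty":0,"tz":0,"roll":0},
    {"tx":0,"ty":0,"tz":0,"roll":0},
    {"tx":0,"ty":0,"tz":0,"roll":0}
  ],
  "grip": 0.4
}}

```text
time: 29.03
tcp_pos: [0.5249, 0.047, 0.2332]
tool_rot: [-0.084, 0.996, 0.0, -0.001]
force: [-0.4, 0.9, -0.1]
grip_width: 0.0513
gripper_force: 0.0
```

Run:
```python
from h import *
s,M,a=state();print(s['time'],s['tcp_pos'],a,s['grip_width'])
o=look(['brown_in','black_in'],('scene','side'),.3);print(*o,sep='\n')
o=look(LOC);o=[x for x in o if np.linalg.norm(x[3]-np.array(LOC[x[1]])-[.525,.0455,0])<.04]
v,r=fit(o);print(np.round(v,4),np.round(r.std(0),4),len(o))
for x in o:
  if 'grip' in x[1]: print(x)
print(togo((v[0],v[1],.107)))
cv2.imwrite('pics/w5.png',manip.grab_frame('wrist')['frame'])
```

```text
29.0333 [0.52494136 0.04698389 0.23316224] 1.7390037835344885 0.05127994676070939
('scene', 'brown_in', 0.8, array([0.5435, 0.1277, 0.0063]))
('scene', 'brown_in', 0.74, array([0.5391, 0.1271, 0.0075]))
('scene', 'brown_in', 0.56, array([5.337e-01, 2.202e-01, 5.000e-04]))
('scene', 'brown_in', 0.43, array([0.5271, 0.0485, 0.0011]))
('scene', 'black_in', 0.63, array([ 0.5107, -0.0306,  0.0069]))
('scene', 'black_in', 0.58, array([ 0.512 , -0.0322,  0.0101]))
('side', 'brown_in', 0.94, array([0.5389, 0.1285, 0.0073]))
('side', 'black_in', 0.91, array([ 0.5177, -0.0375,  0.0095]))
('side', 'black_in', 0.61, array([7.564e-01, 5.800e-02, 3.000e-04]))
[5.260e-01 4.610e-02 1.000e-04 1.635e-01] [0.0015 0.0019 0.0025] 18
('wrist', 'caddy_grip', 0.71, array([0.5264, 0.0453, 0.1269]))
('scene', 'caddy_grip', 0.8, array([0.5228, 0.0424, 0.1215]))
('side', 'caddy_grip', 0.82, array([0.5258, 0.0449, 0.1282]))
[-0.0003 -0.0006  0.1268]
```

View pics/w5.png

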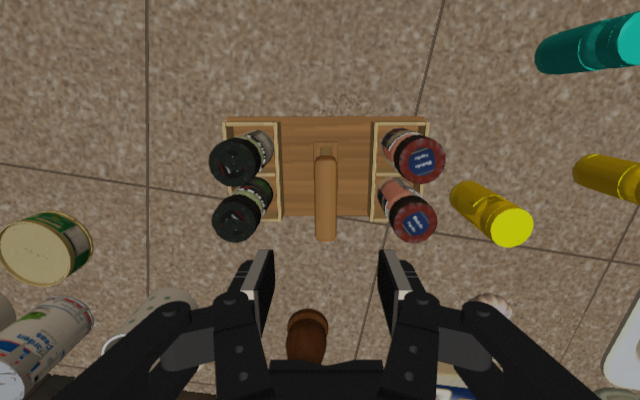

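All four jars stand in their wells: black pair at (240,160) and (235,215), brown pair at (412,155) and (408,215). The handle at (326,195) lies between the fingers. Lowering onto it and gripping.

{"fn": "arm_command", "kwargs": {
  "plan": [
    {"tx":0,"ty":0,"tz":0.015,"roll":0},
    {"tx":0,"ty":0,"tz":0.025,"roll":0},
    {"tx":0,"ty":0,"tz":0.025,"roll":0},
    {"tx":0,"ty":0,"tz":0.025,"roll":0},
    {"tx":0,"ty":0,"tz":0.02,"roll":0},
    {"tx":0,"ty":0,"tz":0.012,"roll":0},
    {"tx":0,"ty":0,"tz":0.004,"roll":0},
    {"tx":0,"ty":0,"tz":0,"roll":0}
  ]
}}

```text
time: 31.1
tcp_pos: [0.5249, 0.0467, 0.1069]
tool_rot: [-0.084, 0.996, 0.0, -0.001]
force: [0.7, -0.4, 0.5]
grip_width: 0.0514
gripper_force: 0.0
```

{"fn": "arm_command", "kwargs": {
  "plan": [
    {"tx":0,"ty":0,"tz":0,"roll":0},
    {"tx":0,"ty":0,"tz":0,"roll":0},
    {"tx":0,"ty":0,"tz":0,"roll":0},
    {"tx":0,"ty":0,"tz":0,"roll":0},
    {"tx":0,"ty":0,"tz":0,"roll":0},
    {"tx":0,"ty":0,"tz":0,"roll":0},
    {"tx":0,"ty":0,"tz":0,"roll":0},
    {"tx":0,"ty":0,"tz":0,"roll":0}
  ],
  "grip": 1
}}

```text
time: 31.77
tcp_pos: [0.5271, 0.0464, 0.1096]
tool_rot: [-0.084, 0.996, -0.0, 0.002]
force: [-0.1, 0.3, 5.5]
grip_width: 0.0171
gripper_force: 60.9
```

{"fn": "arm_command", "kwargs": {
  "plan": [
    {"tx":0,"ty":0,"tz":-0.001,"roll":0},
    {"tx":0,"ty":0,"tz":-0.002,"roll":0},
    {"tx":0,"ty":0,"tz":-0.003,"roll":0},
    {"tx":0,"ty":0,"tz":-0.003,"roll":0},
    {"tx":0,"ty":0,"tz":-0.003,"roll":0},
    {"tx":0,"ty":0,"tz":-0.002,"roll":0},
    {"tx":0,"ty":0,"tz":-0.001,"roll":0},
    {"tx":0,"ty":0,"tz":0,"roll":0}
  ]
}}

```text
time: 32.43
tcp_pos: [0.5256, 0.0467, 0.1229]
tool_rot: [-0.084, 0.996, -0.0, 0.0]
force: [0.2, -0.2, -7.0]
grip_width: 0.0169
gripper_force: 58.9
```

Run:
```python
from h import *
s,M,a=state();print(s['time'],s['tcp_pos'],a,s['grip_width'],s['force'],s['moment'])
o=look(LOC,('scene','side'));print(*[x for x in o if x[3][0]<.6],sep='\n')
cv2.imwrite('pics/s6.png',cv2.resize(manip.grab_frame('scene')['frame'][130:270,220:430],(720,480)))
```

```text
32.4333 [0.5255704  0.04665075 0.12294789] 1.7389911209026705 0.0169281728275747 [ 0.17651397 -0.20930494 -6.99750398] [0.01996306 0.00512071 0.0259111 ]
('scene', 'caddy', 0.73, array([0.527 , 0.0494, 0.015 ]))
('scene', 'caddy_grip', 0.81, array([0.522 , 0.0427, 0.1377]))
('scene', 'bay_left_far', 0.61, array([0.5388, 0.13  , 0.0207]))
('scene', 'bay_left_near', 0.94, array([0.4851, 0.1178, 0.0203]))
('scene', 'bay_left_near', 0.57, array([0.4844, 0.1241, 0.0219]))
('scene', 'bay_right_far', 0.77, array([ 0.5643, -0.0287,  0.0184]))
('scene', 'bay_right_near', 0.97, array([ 0.5105, -0.0338,  0.0179]))
('side', 'caddy', 0.64, array([0.5258, 0.0507, 0.0109]))
('side', 'caddy_grip', 0.56, array([0.5229, 0.0441, 0.1373]))
('side', 'bay_left_far', 0.87, array([0.5375, 0.1285, 0.0239]))
('side', 'bay_left_near', 0.71, array([0.4836, 0.1215, 0.0224]))
('side', 'bay_right_far', 0.91, array([ 0.5666, -0.0265,  0.0224]))
('side', 'bay_right_near', 0.61, array([ 0.5075, -0.0385,  0.0214]))
('side', 'bay_right_near', 0.41, array([0.4849, 0.1231, 0.0199]))
```

View pics/s6.png

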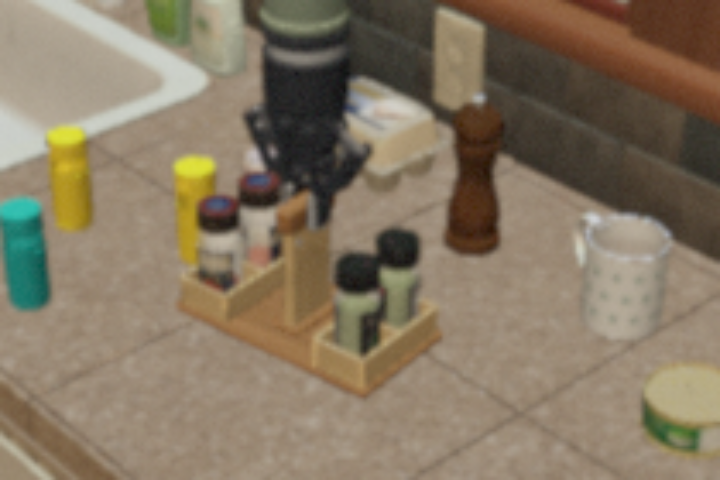

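The caddy hangs level about 13 mm up with all four jars seated. Raising it to 150 mm.

{"fn": "arm_command", "kwargs": {
  "plan": [
    {"tx":0,"ty":0,"tz":-0.002,"roll":0},
    {"tx":0,"ty":0,"tz":-0.005,"roll":0},
    {"tx":0,"ty":0,"tz":-0.008,"roll":0},
    {"tx":0,"ty":0,"tz":-0.01,"roll":0},
    {"tx":0,"ty":0,"tz":-0.01,"roll":0},
    {"tx":0,"ty":0,"tz":-0.01,"roll":0},
    {"tx":0,"ty":0,"tz":-0.01,"roll":0},
    {"tx":0,"ty":0,"tz":-0.01,"roll":0}
  ]
}}

```text
time: 33.85
tcp_pos: [0.5258, 0.0466, 0.1894]
tool_rot: [-0.084, 0.996, -0.0, 0.001]
force: [-0.0, 0.4, -7.0]
grip_width: 0.0172
gripper_force: 58.9
```

{"fn": "arm_command", "kwargs": {
  "plan": [
    {"tx":0,"ty":0,"tz":-0.01,"roll":0},
    {"tx":0,"ty":0,"tz":-0.01,"roll":0},
    {"tx":0,"ty":0,"tz":-0.01,"roll":0},
    {"tx":0,"ty":0,"tz":-0.01,"roll":0},
    {"tx":0,"ty":0,"tz":-0.01,"roll":0},
    {"tx":0,"ty":0,"tz":-0.01,"roll":0},
    {"tx":0,"ty":0,"tz":-0.006,"roll":0},
    {"tx":0,"ty":0,"tz":-0.004,"roll":0}
  ]
}}

```text
time: 34.52
tcp_pos: [0.5261, 0.0466, 0.2592]
tool_rot: [-0.084, 0.996, -0.0, 0.001]
force: [0.8, -0.3, -7.1]
grip_width: 0.0168
gripper_force: 59.0
```

{"fn": "arm_command", "kwargs": {
  "plan": [
    {"tx":0,"ty":0,"tz":-0.002,"roll":0},
    {"tx":0,"ty":0,"tz":0,"roll":0},
    {"tx":0,"ty":0,"tz":0,"roll":0},
    {"tx":0,"ty":0,"tz":0,"roll":0},
    {"tx":0,"ty":0,"tz":0,"roll":0},
    {"tx":0,"ty":0,"tz":0,"roll":0},
    {"tx":0,"ty":0,"tz":0,"roll":0},
    {"tx":0,"ty":0,"tz":0,"roll":0}
  ]
}}

```text
time: 35.18
tcp_pos: [0.5254, 0.0466, 0.2596]
tool_rot: [-0.084, 0.996, 0.0, -0.0]
force: [-0.1, -0.8, -7.1]
grip_width: 0.0169
gripper_force: 58.9
```

Run:
```python
from h import *
s,M,a=state();print(s['time'],s['tcp_pos'],s['grip_width'],s['gripper_force'],s['force'],np.abs(s['dq']).max())
o=look(LOC,('scene','side'));print(*[x for x in o if x[3][0]<.6],sep='\n')
```

```text
35.1833 [0.52544984 0.04662552 0.25960261] 0.016896718959095898 58.94848644733429 [-0.12442579 -0.79265835 -7.07275396] 0.0038961016775444918
('scene', 'caddy', 0.78, array([0.5252, 0.0473, 0.1526]))
('scene', 'caddy_grip', 0.59, array([0.525 , 0.0445, 0.2748]))
('scene', 'caddy_grip', 0.49, array([0.5397, 0.1279, 0.1586]))
('scene', 'bay_left_far', 0.77, array([0.5365, 0.1267, 0.1569]))
('scene', 'bay_left_near', 0.81, array([0.4829, 0.1176, 0.16  ]))
('scene', 'bay_right_far', 0.78, array([ 0.5653, -0.0279,  0.1536]))
('scene', 'bay_right_near', 0.86, array([ 0.51  , -0.0344,  0.1572]))
('side', 'caddy', 0.94, array([0.5249, 0.0476, 0.1432]))
('side', 'caddy_grip', 0.76, array([0.5261, 0.0428, 0.2769]))
('side', 'caddy_grip', 0.47, array([0.5244, 0.0491, 0.1448]))
('side', 'bay_left_far', 0.73, array([0.5382, 0.1263, 0.1612]))
('side', 'bay_right_far', 0.93, array([ 0.566 , -0.0268,  0.1593]))
('side', 'bay_right_near', 0.85, array([ 0.5096, -0.037 ,  0.16  ]))
('side', 'bay_right_near', 0.61, array([0.5363, 0.1297, 0.1597]))
```

Held level at 0.15 m, still and firmly gripped, so I'm handing it in.

```bash
python3 -c "
from bench import manip
print(manip.close_job())"
```

```text
the job is handed in; nothing more can be done
None
```

The job is handed in, with no verdict returned: both loose jars are in their wells, one kind per row, and the arm is holding the loaded caddy level and still about 15 cm above where it stood.

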